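# Make up a calibration kit and a pump service kit

### The arm

A 6-joint arm with a two-finger parallel gripper is mounted at the origin on a cart in front of the work surface, level with it; the furniture and walls round the work are solid. World frame = base frame: x ahead of the robot, y to its left, z up, the work surface at z = 0. Lengths are in mm, angles in degrees, forces in N, time in s.
With the tool pointing down it reaches from about 275 to 825 mm from the base axis. Payload 4.9 kg.
Tool frame: the origin (TCP) lies midway between the tips of the shut fingers; the grasp point (between the pads) lies 19 mm behind it; z points along the fingers, y is the line along which they close (so a half turn about z gives the same grasp; the last joint's range is limited). The gripper opens to 85 mm and grips with 20 to 120 N. Pads are 22 mm wide; open, the fingers measure 114 mm over their backs; the gripper's body (76 mm by 85 mm) begins 54 mm behind the grasp point. The pads swing forward as they close: fully open they stand 13 mm farther back than shut.
Start: joints at [-80.741, 18.69, -11.035, 60.275, 0, 82.311], TCP at [160.34, -526.127, 231.281] pointing down, gripper open.
Joint ranges: [-152.03, 152.03], [-55.5, 102.48], [-74.3, 77.21], [-110.64, 120.58], [-84.22, 78.4], [-180, 180]. Speed limits (degrees/s): [147.25, 147.25, 180, 180, 180, 180].

### API

Orientations are given as [roll, pitch, yaw] about the fixed x, y, z axes, in that order (R = Rz(yaw) Ry(pitch) Rx(roll)).
In Python, from station import robot gives the robot as it stands.
- The arm moves only by the shell command python3 -m pendant 'ROWS' [FORCE]. ROWS is JSON, a list of rows, each a list of 3 entries, a list of its own where there are three numbers: the shift along the tool's x, y, z in m, then the turn, a rotation vector about the tool's x, y, z in rad, then the finger opening in m, from 0 to 0.0854. A call has exactly 5 rows; each row is the pose to reach, as a shift and turn from the pose commanded when the call began, along the tool's axes at that moment; what a row does not reach only later rows make up. A row lasts 1/10 s, in which the tool goes at most 50 mm and 8.59 degrees, less where a joint would pass 70% of its speed; a pose out of reach is approached as far as the arm can. A call with a gripper value outside its range is refused whole. The fingers move at their own pace and stop on an object; FORCE is the grip in N (left out, the last holds). Time passes only in rows, so rows that repeat a pose let the fingers close, or fill a call up. It gives the time, the measured TCP pose, the force, the opening and the grip force at its end, in the units of the state.
- robot.observe(): the state, without advancing time (a new reading comes with each control period).
- robot.camera(name): name is "scene" or "top" or "wrist"; returns a dict with "image" (400x640x3 uint8, blue, green, red), "vertical_fov" (degrees; the focal length in pixels is half the picture's height over the tangent of half this angle, whatever the lens; pixels are square), "cx", "cy" (the principal point, pixels), "camera_from_world" (4x4, takes a point from world to camera coordinates). Camera axes: x right, y down, z forward; pixel columns grow to the right and rows downward; lengths in mm; the calibration is good to about 2 mm. The wrist camera is an equidistant fisheye: a pixel r from the principal point sees the ray r / f radians off the axis. A picture is of the moment at which its call begins. There is no depth.
- robot.finish_job(): hands the job in; it is judged then, once.
Trained networks look in a picture, given as the dict that the camera call returned (one of the last four; its "shot" number tells which), for a name from the list of things; names that differ only in an ending like _2 or _b are one class to them, and where a whole thing is asked for, a point or a joint stands for the part that bears it (a point fixed in the world has none). Each returns a list of dicts, best first, with "score" (0 to 1); they miss things now and then, are a little off and sometimes report something else, mostly with a low value. They report only what shows in the picture. A call takes as long as a camera call. They do not tell look-alikes from the thing itself.
- robot.boxes_of(picture, label): "box" ([left, top, right, bottom] in pixels, round what is visible of it).
- robot.masks_of(picture, label): "mask" (400x640 bool, what is visible of it) and "box" ([left, top, right, bottom] in pixels, round what is visible of it).
The state is a dict: "time": time; "joint_positions": joint angles; "dq": joint speeds; "joint_torque": joint torques, N m; "ee_pos": TCP position; "tool_rot": TCP orientation; "wrist_force": force on the tool from outside, world axes, zero at the start; "ft_torque": the same for the moment, N m; "gripper_width": finger opening in mm; "grasp_force": force on a finger pad.
Only numpy, scipy, OpenCV 4.12 (cv2) and the standard library are available. Lean on these libraries where they do the work, as an engineer would, in place of code of your own. Each camera call takes 0.05 s, during which the arm holds its last target. There are 200 camera calls.

### The job

Make up two kits from the stock standing round the trays (not the similar spares at the far edge of the table). Calibration kit, in the small tray with two compartments: the tall brown bottle in the square compartment and the little glass vial in the narrower one. Pump service kit, in the bigger tray with three compartments: the black pump magazine in the long compartment, the manifold block in the larger of the two short ones and the small white bottle with the red cap in the smaller; each thing stands the way up it stands now, flat on the floor of its compartment, and the bottles and the vial must never be tipped over on the way.

Things in the scene. Friction and masses are not known exactly. Their poses are not given: they have to be found in the camera images.
- bottle_stock: tall brown bottle with a white cap; round, body 52 mm across up to about 75 mm high, cap 35 mm across, 110 mm high in all, about 0.12 kg. Origin: centre of its underside, z up.
- vial: little clear-grey glass vial with a white cap; round, body 27 mm across up to about 48 mm high, 60 mm high in all, about 0.02 kg. Origin: centre of its underside, z up.
- bottle_oil: small white bottle with a red cap; round, body 40 mm across up to about 55 mm high, cap 28 mm across, 80 mm high in all, about 0.07 kg. Origin: centre of its underside, z up.
- pump_magazine: black pump magazine, a long narrow part lying on its underside: 19 mm wide (its x), 99 mm long (its y), about 0.05 kg; body 26 mm high, but only 17 mm high between y -2 and y +22 mm, with a grey knob up to 38 mm; grasp across the 19 mm a little to the -y side of the middle (y about -14 mm). Origin: centre of its underside, z up.
- manifold_block: off-white manifold block with three thin blue fittings on top: 20 mm wide (its x), 60 mm long (its y), block 28 mm high, 44 mm with the fittings, about 0.06 kg; grasp the block across the 20 mm. Origin: centre of its underside, z up.
- small_tray: grey shallow tray with two compartments, fixed to the bench: 82 mm (its x) by 139 mm (its y), a lifting tab at each y end. Origin: centre of its underside, z up. Floor 3 mm thick, walls 3 mm thick and 8 mm high over all (5 mm above the floor). Square compartment 76 x 76 mm, centre at x 0, y -28.5 mm; narrower compartment 76 mm (x) by 54 mm (y), centre at x 0, y +39.5 mm.
- square_tray: grey shallow tray with three compartments, fixed to the bench: 149 mm (its x) by 155 mm (its y), a lifting tab at each y end. Origin: centre of its underside, z up. Floor 3 mm thick, walls 3 mm thick and 8 mm high over all (5 mm above the floor). Long compartment 70 mm (x) by 149 mm (y), centre at x +36.5, y 0 mm; larger short compartment 70 mm (x) by 84 mm (y), centre at x -36.5, y +32.5 mm; smaller short compartment 70 mm (x) by 62 mm (y), centre at x -36.5, y -43.5 mm.
Things that resemble listed ones, but are neither listed nor needed, are in the scene too. Leave any blue look-alike of the bottle_stock alone.

How it is judged (in metres and radians):
At the end, for the whole second after the job is handed in: Each of the five things stands at rest the right way up (within 0.07 rad), its underside within 2.5 mm of the tray floor, inside its own compartment (its origin no farther from the compartment's centre than the walls allow: 12 to 27 mm) (x of vial in the frame of small_tray between -0.025 and 0.025 m and y of vial in the frame of small_tray between 0.0255 and 0.0535 m and z of vial in the frame of small_tray between 0.0005 and 0.0055 m and angle between each of vial, bottle_stock, pump_magazine, manifold_block, bottle_oil's own z axis and vertical below 0.07 rad and linear speed of each of vial, bottle_stock, pump_magazine, manifold_block, bottle_oil below 0.02 m/s and x of bottle_stock in the frame of small_tray between -0.0135 and 0.0135 m and y of bottle_stock in the frame of small_tray between -0.042 and -0.015 m and z of bottle_stock in the frame of small_tray between 0.0005 and 0.0055 m and x of pump_magazine in the frame of square_tray between 0.0095 and 0.0635 m and y of pump_magazine in the frame of square_tray between -0.027 and 0.027 m and z of pump_magazine in the frame of square_tray between 0.0005 and 0.0055 m and x of manifold_block in the frame of square_tray between -0.0625 and -0.0105 m and y of manifold_block in the frame of square_tray between 0.019 and 0.046 m and z of manifold_block in the frame of square_tray between 0.0005 and 0.0055 m and x of bottle_oil in the frame of square_tray between -0.053 and -0.02 m and y of bottle_oil in the frame of square_tray between -0.056 and -0.031 m and z of bottle_oil in the frame of square_tray between 0.0005 and 0.0055 m); the robot touches nothing.
It fails at once if the brown bottle, the red-capped bottle or the vial is tipped over (by more than 0.8 rad) (angle between any of bottle_stock, bottle_oil, vial's own z axis and vertical above 0.8 rad).
It also fails if it takes over 134 s, if anything falls off the work surface, if the arm or the gripper's body presses on something with over 40 N, if the wrist force passes 120 N, or if a joint passes its speed limit or range.

## Working session

There is one attempt and no reset: what is moved stays moved. The work goes in short steps, Python scripts to look and compute and a shell command to move; the robot and the scene stay as the last step left them, time stands still between calls to the robot, and variables do not carry over. Pictures are saved under pics/ and viewed, at most 18 in all, crops included, and the job is handed in when it is done.

```bash
mkdir -p pics; ls; cat > h.py <<'E'
import numpy as np,cv2
from station import robot
from scipy.spatial.transform import Rotation as R
def pix(p,P,fish=False):
    T=np.array(p["camera_from_world"]);q=T[:3,:3]@np.array(P,float)+T[:3,3]
    f=200/np.tan(np.radians(p["vertical_fov"]/2))
    if fish:
        r=np.hypot(q[0],q[1]);th=np.arctan2(r,q[2]);return np.array([p["cx"],p["cy"]])+f*th*q[:2]/r
    return np.array([p["cx"],p["cy"]])+f*q[:2]/q[2]
def world(p,uv,z,fish=False):
    T=np.array(p["camera_from_world"]);f=200/np.tan(np.radians(p["vertical_fov"]/2))
    d=(np.array(uv,float)-[p["cx"],p["cy"]])/f
    if fish:
        th=np.hypot(*d);ray=np.array([*(d/th*np.sin(th)),np.cos(th)])
    else: ray=np.array([d[0],d[1],1])
    c=-T[:3,:3].T@T[:3,3];w=T[:3,:3].T@ray
    return c+w*(z-c[2])/w[2]
names=["bottle_stock","vial","bottle_oil","pump_magazine","manifold_block","small_tray","square_tray"]
E
python3 - <<'E'
from h import *
for n in ["top","scene"]:
    p=robot.camera(n);cv2.imwrite(f"pics/{n}0.png",p["image"])
    T=np.array(p["camera_from_world"]);print(n,p["vertical_fov"],p["cx"],p["cy"],(-T[:3,:3].T@T[:3,3]).round(),T[:3,:3].round(2).tolist())
    for l in names:
        for b in robot.masks_of(p,l):
            m=b["mask"];ys,xs=np.nonzero(m)
            if len(xs)<5: continue
            rc=cv2.minAreaRect(np.c_[xs,ys].astype(np.float32))
            print(l,round(b["score"],2),np.round(b["box"]),"rect",np.round(rc[0],1),np.round(rc[1],1),round(rc[2],1),"w0",world(p,rc[0],0)[:2].round())
print(robot.observe())
E
```

```text
pics
top 52.9086337957717 315.38885424058253 196.0429593430492 [ 464. -158. 1184.] [[0.0, -1.0, 0.0], [-0.99, -0.0, -0.1], [0.1, -0.0, -0.99]]
bottle_stock 0.98 [447. 201. 478. 222.] rect [463. 212.] [18. 28.] 90.0 w0 [ 537. -594.]
bottle_stock 0.8 [275. 268. 292. 288.] rect [282.  278.5] [17.4 20.6] 26.6 w0 [343. -63.]
bottle_stock 0.79 [316. 155. 332. 173.] rect [323.  162.5] [19. 16.] 90.0 w0 [ 685. -182.]
bottle_stock 0.66 [225. 115. 246. 140.] rect [234.  128.5] [23. 20.] 90.0 w0 [788.  86.]
vial 0.45 [350. 234. 356. 244.] rect [352. 239.] [8. 8.] 90.0 w0 [ 458. -266.]
bottle_oil 0.63 [367. 178. 384. 200.] rect [373.8 188.7] [13.4 15.6] 45.0 w0 [ 606. -332.]
pump_magazine 0.73 [205. 150. 236. 174.] rect [219.9 162.3] [10.3 34.4] 63.4 w0 [685. 126.]
manifold_block 0.46 [260. 154. 284. 165.] rect [272.5 160. ] [ 8. 21.] 90.0 w0 [692. -31.]
small_tray 0.91 [162. 204. 219. 233.] rect [189.  217.5] [28.1 54.2] 88.6 w0 [520. 213.]
square_tray 0.81 [255. 194. 312. 251.] rect [284.  222.1] [51.1 60.5] 8.3 w0 [507. -67.]
scene 54.972938615071136 317.6469611819247 193.70022615837394 [1422
[... 960 characters left out ...]
-70.]
{'time': 0.8, 'joint_positions': array([-8.07402338e+01,  1.86883696e+01, -1.10322175e+01,  6.02769700e+01,
       -1.33357360e-03,  8.23124663e+01]), 'dq': array([ 0.00858073,  0.03263554,  0.05627437,  0.09942623,  0.02621437,
       -0.0200475 ]), 'joint_torque': array([-1.56589929e-03, -4.43272305e+01,  2.62746173e+01,  9.11308289e-04,
       -3.33992102e-04, -1.33133756e-05]), 'ee_pos': array([ 160.34442366, -526.14265261,  231.31481822]), 'tool_rot': array([1.79997757e+02, 1.64838236e-03, 1.69472998e+01]), 'wrist_force': array([0.49664164, 0.28087288, 0.1306957 ]), 'ft_torque': array([-0.00855165, -0.0010049 , -0.00014618]), 'grasp_force': 0.0, 'gripper_width': 85.66984384713732}
```

```bash
python3 -c "
import cv2
a=cv2.imread('pics/top0.png');cv2.imwrite('pics/top0c.png',cv2.resize(a[90:300,140:420],(800,600),interpolation=cv2.INTER_CUBIC))
a=cv2.imread('pics/scene0.png');cv2.imwrite('pics/scene0c.png',cv2.resize(a[100:340,150:550],(800,480),interpolation=cv2.INTER_CUBIC))"
```

```text
(no output)
```

View pics/top0c.png

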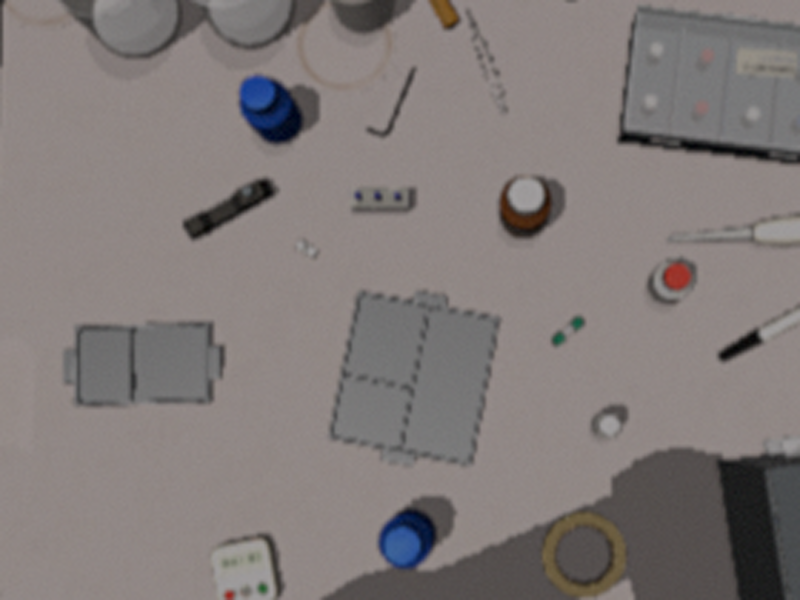

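View pics/scene0c.png

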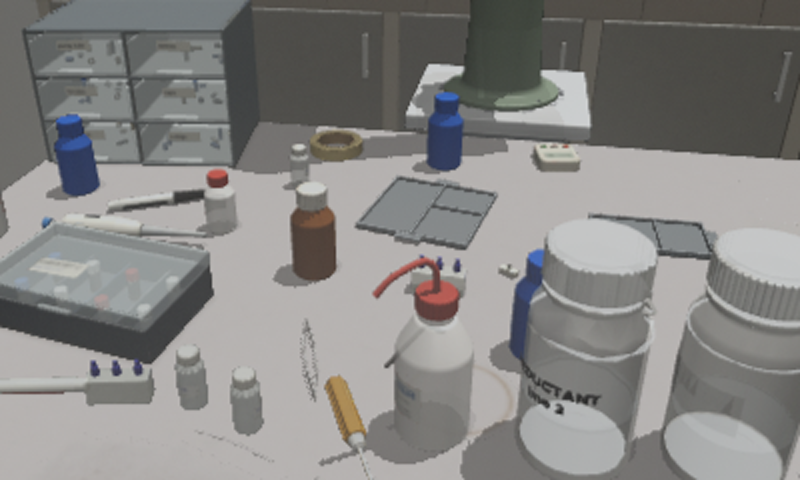

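View pics/top0.png

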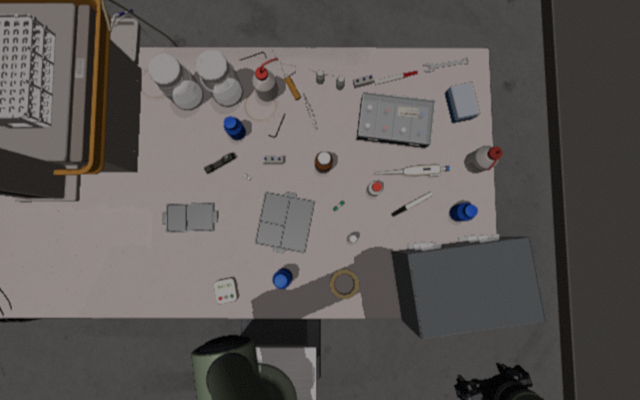

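```bash
cat >> h.py <<'E'
def goto(x,y,z,yaw):
    s=robot.observe();r0=R.from_euler("xyz",s["tool_rot"],degrees=True);r1=R.from_euler("xyz",[180,0,yaw],degrees=True)
    d=r0.inv().apply(np.array([x,y,z])-s["ee_pos"])/1000
    print("shift",d.round(4),"turn",(r0.inv()*r1).as_rotvec().round(3),"yaw now",s["tool_rot"].round(2),s["ee_pos"].round(1),"t",s["time"])
E
python3 - <<'E'
from h import *
p=robot.camera("top")
c=lambda u,v:(140+u/2.857-.3,90+v/2.857-.3)
for n,u,v,z in [("brown",526,194,110),("vial",608,425,60),("oil",678,276,80),("mag end L",190,228,26),("mag end R",272,188,26),("man L",354,200,28),("man R",413,200,28),
 ("S tl",77,325,8),("S tr",211,322,8),("S br",213,402,8),("S bl",77,405,8),("Q tl",362,292,8),("Q tr",498,318,8),("Q br",471,463,8),("Q bl",332,438,8),("blue",262,93,110)]:
    print(n,world(p,c(u,v),z)[:2].round(1))
goto(560,-100,330,-10)
E
```

```text
brown [ 677.6 -181.5]
vial [ 459.5 -262.3]
oil [ 603.2 -329.3]
mag end L [658.5 159.3]
mag end R [700.1  76.6]
man L [687.4  -7.8]
man R [687.5 -68. ]
S tl [560.6 277.3]
S tr [563.9 139.8]
S br [482.  135.6]
S bl [478.8 274.1]
Q tl [595.1 -14.8]
Q tr [ 568.5 -154.9]
Q br [ 420.7 -127.8]
Q bl [445.7  13.6]
blue [775.3  71.1]
shift [ 0.5065 -0.2911 -0.0987] turn [0.   0.   0.47] yaw now [180.     0.    16.95] [ 160.3 -526.1  231.3] t 0.85
```

```bash
python3 -m pendant '[[[0,0,-0.05],[0,0,0],0.085],[[0,0,-0.10],[0,0,0],0.085],[[0,0,-0.15],[0,0,0],0.085],[[0,0,-0.17],[0,0,0],0.085],[[0.03,-0.02,-0.17],[0,0,0.03],0.085]]' 40
python3 -m pendant '[[[0.045,-0.025,0],[0,0,0.05],0.085],[[0.09,-0.05,0],[0,0,0.1],0.085],[[0.135,-0.075,0],[0,0,0.15],0.085],[[0.18,-0.1,0],[0,0,0.2],0.085],[[0.225,-0.125,0],[0,0,0.25],0.085]]'
python3 -c "
from h import *
goto(560,-100,330,-10)"
```

```text
time: 1.35
ee_pos: [182.1, -501.8, 404.5]
tool_rot: [179.6, 0.1, 14.9]
wrist_force: [0.8, -1.8, -0.1]
gripper_width: 85.1
grasp_force: 0.0
time: 1.85
ee_pos: [363.2, -322.1, 401.5]
tool_rot: [180.0, -0.0, 0.8]
wrist_force: [0.5, 0.2, -0.5]
gripper_width: 85.2
grasp_force: 0.0
shift [ 0.1997 -0.2195  0.0715] turn [ 0.    -0.001  0.188] yaw now [ 1.7997e+02 -3.0000e-02  7.6000e-01] [ 363.2 -322.1  401.5] t 1.85
```

```bash
python3 -m pendant '[[[0.03,-0.035,0],[0,0,0.04],0.085],[[0.063,-0.07,0.01],[0,0,0.08],0.085],[[0.095,-0.105,0.02],[0,0,0.12],0.085],[[0.13,-0.14,0.03],[0,0,0.16],0.085],[[0.16,-0.175,0.04],[0,0,0.188],0.085]]'
python3 -m pendant '[[[0.03,-0.035,0.02],[0,0,0],0.085],[[0.04,-0.045,0.03],[0,0,0],0.085],[[0.04,-0.045,0.03],[0,0,0],0.085],[[0.04,-0.045,0.03],[0,0,0],0.085],[[0.04,-0.045,0.03],[0,0,0],0.085]]'
python3 - <<'E'
from h import *
p=robot.camera("wrist");cv2.imwrite("pics/w1.png",p["image"])
print(p["vertical_fov"],p["cx"],p["cy"])
im=p["image"].copy()
H=dict(bottle_stock=110,vial=60,bottle_oil=80,pump_magazine=26,manifold_block=28,small_tray=8,square_tray=8)
for l in names:
    for b in robot.masks_of(p,l)[:3]:
        ys,xs=np.nonzero(b["mask"])
        if len(xs)<5: continue
        rc=cv2.minAreaRect(np.c_[xs,ys].astype(np.float32))
        print(l,round(b["score"],2),np.round(b["box"]),"corners w",[world(p,q,H[l],True)[:2].round().tolist() for q in cv2.boxPoints(rc)])
goto(560,-100,330,-10)
for q in [(678,-182,110),(460,-262,60),(603,-329,80),(680,118,26),(688,-38,28)]: print(pix(p,q,True).round(1))
E
```

```text
time: 2.35
ee_pos: [520.8, -144.5, 361.0]
tool_rot: [180.0, -0.0, -9.9]
wrist_force: [-0.2, 0.1, -0.0]
gripper_width: 84.9
grasp_force: 0.0
time: 2.85
ee_pos: [566.0, -110.0, 332.3]
tool_rot: [180.0, -0.1, -10.0]
wrist_force: [-0.2, -0.8, -0.0]
gripper_width: 85.2
grasp_force: 0.0
65.70646984690485 320.6360577578816 198.350580618116
bottle_stock 0.92 [138.  29. 198.  66.] corners w [[761.0, 102.0], [805.0, 83.0], [758.0, 5.0], [717.0, 22.0]]
bottle_stock 0.9 [555. 123. 610. 158.] corners w [[542.0, -448.0], [581.0, -461.0], [555.0, -597.0], [510.0, -582.0]]
bottle_stock 0.75 [336.  54. 377.  93.] corners w [[700.0, -153.0], [694.0, -201.0], [645.0, -193.0], [652.0, -145.0]]
vial 0.63 [414. 196. 440. 220.] corners w [[488.0, -231.0], [498.0, -253.0], [455.0, -277.0], [444.0, -254.0]]
bottle_oil 0.91 [440.  99. 481. 123.] corners w [[627.0, -279.0], [622.0, -341.0], [586.0, -337.0], [592.0, -275.0]]
pump_magazine 0.9 [144.  88. 189. 139.] corners w [[663.0, 171.0], [717.0, 87.0], [695.0, 68.0], [640.0, 150.0]]
manifold_block 0.67 [233.  75. 274.  96.] corners w [[700.0, -2.0], [699.0, -64.0], [678.0, -64.0], [679.0, -2.0]]
small_tray 0.64 [116. 180. 189. 237.] corners w [[562.0, 288.0], [565.0, 128.0], [481.0, 133.0], [468.0, 300.0]]
small_tray 0.31 [438.  98. 484. 123.] corners w [[590.0, -299.0], [630.0, -314.0], [611.0, -385.0], [569.0, -371.0]]
small_tray 0.19 [142.  90. 188. 138.] corners w [[666.0, 183.0], [718.0, 93.0], [697.0, 76.0], [645.0, 165.0]]
shift [-0.0078 -0.0078  0.0016] turn [ 0.    -0.     0.002] yaw now [ 1.8e+02 -3.0e-02 -9.9e+00] [ 566.4 -109.1  331.6] t 3.25
[364.5  65.8]
[432.7 213.8]
[473.3 113.1]
[163.8 114.5]
[255.9  84.1]
```

View pics/w1.png

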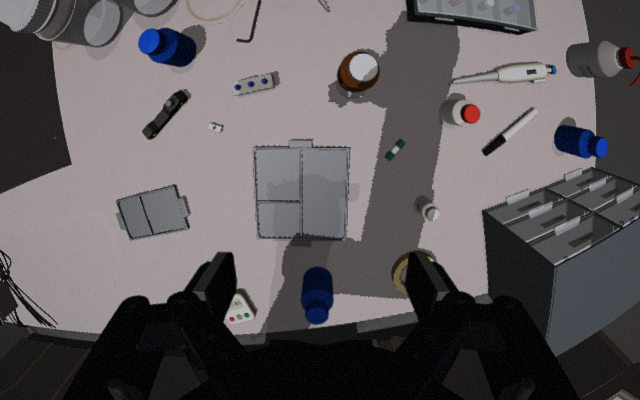

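```bash
python3 - <<'E'
from h import *
p=robot.camera("wrist");im=cv2.resize(p["image"],None,fx=5,fy=5,interpolation=cv2.INTER_CUBIC)
def dot(P):
    u=pix(p,P,True)*5+2;cv2.circle(im,tuple(int(a) for a in u),3,(0,255,0),-1)
def tray(c,yaw,pts,z):
    a=np.radians(yaw)
    for x,y in pts: dot((c[0]+x*np.cos(a)-y*np.sin(a),c[1]+x*np.sin(a)+y*np.cos(a),z))
tray((521.3,206.7),1.4,[(s*41,t*69.5) for s in(1,-1) for t in(1,-1)]+[(0,-28.5),(0,39.5)],8)
tray((507.5,-71),-100.8+90-90,[(s*74.5,t*77.5) for s in(1,-1) for t in(1,-1)]+[(36.5,0),(-36.5,32.5),(-36.5,-43.5)],8)
for q in [(678,-182,110),(460,-262,60),(603,-329,80),(680,118,26),(688,-38,28)]: dot(q)
T=lambda x,y,w=80,h=60:im[y*5:(y+h)*5,x*5:(x+w)*5]
cv2.imwrite("pics/c1.png",np.vstack([np.hstack([T(325,35),T(125,80)]),np.hstack([T(105,175,w=80),T(400,180)])]))
cv2.imwrite("pics/c2.png",im[130*5:245*5,240*5:370*5])
goto(460,-262,200,90)
E
```

```text
shift [-0.0786  0.1691  0.1315] turn [ 0.    -0.    -1.743] yaw now [ 1.80e+02 -2.00e-02 -9.89e+00] [ 566.4 -108.9  331.5] t 3.3
```

View pics/c1.png

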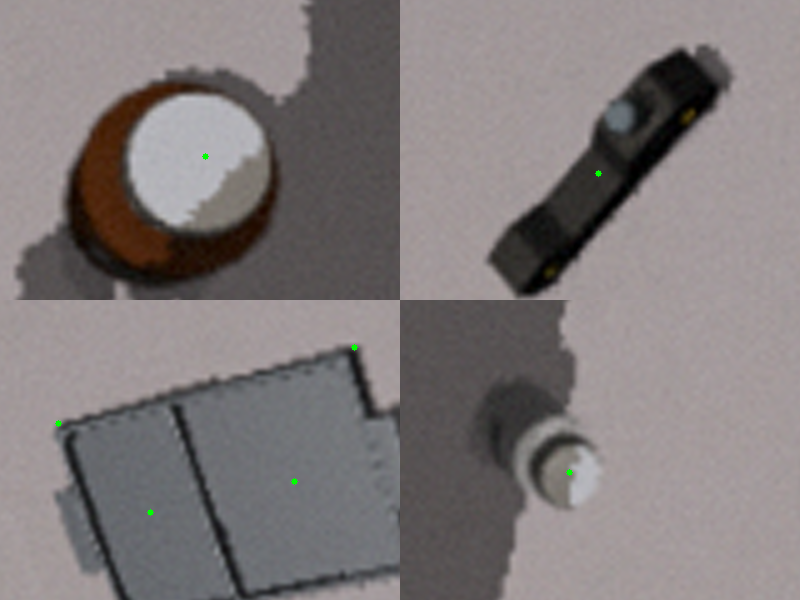

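View pics/c2.png

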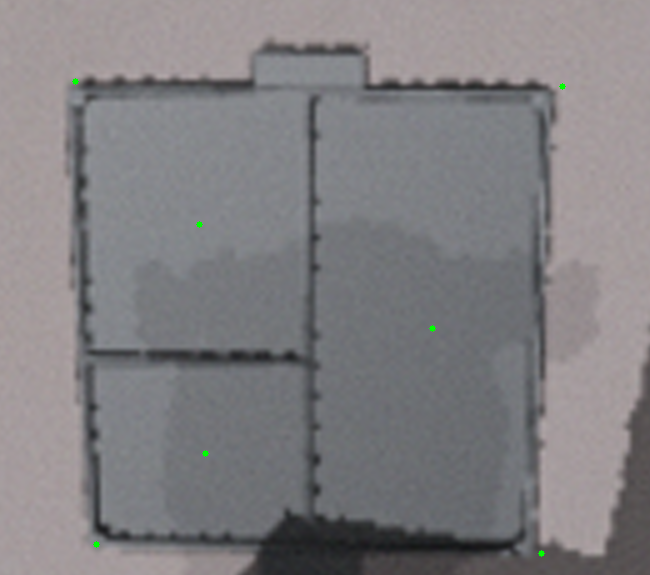

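```bash
python3 -m pendant '[[[-0.016,0.034,0],[0,0,-0.145],0.085],[[-0.032,0.068,0],[0,0,-0.29],0.085],[[-0.047,0.10,0.02],[0,0,-0.435],0.085],[[-0.063,0.135,0.05],[0,0,-0.58],0.085],[[-0.079,0.169,0.08],[0,0,-0.725],0.085]]'
python3 -m pendant '[[[0,0,0.02],[0,0,-0.145],0.085],[[0,0,0.04],[0,0,-0.29],0.085],[[0,0,0.05],[0,0,-0.435],0.085],[[0,0,0.05],[0,0,-0.58],0.085],[[0,0,0.05],[0,0,-0.725],0.085]]'
python3 -m pendant '[[[0,0,0],[0,0,-0.145],0.085],[[0,0,0],[0,0,-0.29],0.085],[[0,0,0],[0,0,-0.293],0.085],[[0,0,0],[0,0,-0.293],0.085],[[0,0,0],[0,0,-0.293],0.085]]'
python3 - <<'E'
from h import *
p=robot.camera("wrist")
for l in ["vial","bottle_oil"]:
  for b in robot.masks_of(p,l)[:3]: print(l,round(b["score"],2),np.round(b["box"]))
im=p["image"];
for q in [(460,-262,60),(460,-262,0)]:
  u=pix(p,q,True);print(u);cv2.circle(im,tuple(int(a+.5) for a in u),1,(0,255,0),-1)
cv2.imwrite("pics/w2.png",im)
goto(460,-262,6,90)
E
```

```text
time: 3.8
ee_pos: [459.1, -262.9, 251.0]
tool_rot: [179.9, -0.0, 32.0]
wrist_force: [0.8, -1.4, 0.1]
gripper_width: 84.9
grasp_force: 0.0
time: 4.3
ee_pos: [459.4, -261.5, 200.7]
tool_rot: [-179.9, -0.0, 73.5]
wrist_force: [-0.6, -0.7, 0.5]
gripper_width: 84.8
grasp_force: 0.0
time: 4.8
ee_pos: [459.8, -261.7, 201.3]
tool_rot: [180.0, -0.0, 89.9]
wrist_force: [-0.3, 0.3, -0.2]
gripper_width: 84.8
grasp_force: 0.0
bottle_oil 0.9 [420. 209. 471. 262.]
[321.35647952 185.47365899]
[321.221533   171.74583038]
shift [-0.0003  0.0002  0.1953] turn [ 0.     0.    -0.001] yaw now [180.     0.    89.95] [ 459.7 -261.7  201.3] t 4.95
```

View pics/w2.png

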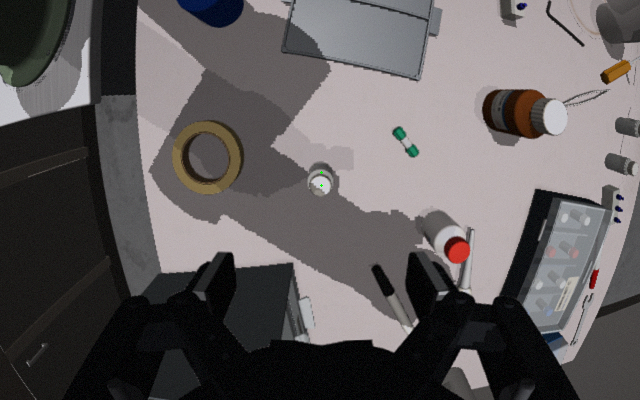

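```bash
python3 - <<'E'
from h import *
p=robot.camera("wrist")
t=robot.camera("top")
for z in (0,100,150,200,250,300): print(z,world(p,(293,265),z,True)[:2].round(),world(p,(163,273),z,True)[:2].round(),"top cam TR,TL,",world(t,(530,240),z)[:2].round(),world(t,(393,251),z)[:2].round(),world(t,(411,334),z)[:2].round())
E
```

```text
0 [ 424. -383.] [ 234. -405.] top cam TR,TL, [ 455. -788.] [ 423. -386.] [ 188. -433.]
100 [ 434. -325.] [ 300. -341.] top cam TR,TL, [ 456. -734.] [ 426. -367.] [ 211. -410.]
150 [ 439. -297.] [ 333. -309.] top cam TR,TL, [ 457. -708.] [ 428. -357.] [ 223. -398.]
200 [ 445. -268.] [ 365. -277.] top cam TR,TL, [ 457. -681.] [ 430. -347.] [ 234. -387.]
250 [ 450. -239.] [ 398. -245.] top cam TR,TL, [ 457. -655.] [ 432. -338.] [ 246. -375.]
300 [ 455. -211.] [ 431. -213.] top cam TR,TL, [ 458. -628.] [ 433. -328.] [ 258. -363.]
```

```bash
python3 -m pendant '[[[0,0,0.05],[0,0,0],0.085],[[0,0,0.10],[0,0,0],0.085],[[0,0,0.15],[0,0,0],0.085],[[0,0,0.18],[0,0,0],0.085],[[0,0,0.195],[0,0,0],0.085]]'
python3 -m pendant '[[[0,0,0],[0,0,0],0.02],[[0,0,0],[0,0,0],0.02],[[0,0,0],[0,0,0],0.02],[[0,0,0],[0,0,0],0.02],[[0,0,0],[0,0,0],0.02]]' 25
python3 -m pendant '[[[0,0,0],[0,0,0],0.02],[[0,0,0],[0,0,0],0.02],[[0,0,0],[0,0,0],0.02],[[0,0,0],[0,0,0],0.02],[[0,0,0],[0,0,0],0.02]]' 25
```

```text
time: 5.55
ee_pos: [457.8, -260.2, 3.1]
tool_rot: [-179.8, -0.2, 90.0]
wrist_force: [-0.1, 0.9, -0.8]
gripper_width: 85.2
grasp_force: 0.0
time: 6.05
ee_pos: [460.7, -262.4, 7.7]
tool_rot: [179.9, 0.1, 90.0]
wrist_force: [0.2, -0.2, 6.3]
gripper_width: 26.1
grasp_force: 24.7
time: 6.55
ee_pos: [460.7, -262.4, 7.7]
tool_rot: [179.9, 0.1, 90.0]
wrist_force: [-0.3, 0.0, 6.5]
gripper_width: 25.9
grasp_force: 24.8
```

```bash
python3 -m pendant '[[[0,0,-0.02],[0,0,0],0.02],[[0,0,-0.05],[0,0,0],0.02],[[0,0,-0.08],[0,0,0],0.02],[[0.01,0,-0.10],[0,0,0],0.02],[[0.03,0,-0.12],[0,0,0],0.02]]'
python3 -m pendant '[[[0.04,0,0],[0,0,0],0.02],[[0.085,0.01,0],[0,0,0],0.02],[[0.13,0.02,0],[0,0,0],0.02],[[0.175,0.03,0],[0,0,0],0.02],[[0.22,0.04,0],[0,0,0],0.02]]'
python3 -m pendant '[[[0.045,0,0],[0,0,0],0.02],[[0.09,0.005,0],[0,0,0],0.02],[[0.135,0.01,0],[0,0,0],0.02],[[0.18,0.018,0],[0,0,0],0.02],[[0.215,0.02,0],[0,0,0],0.02]]'
python3 -m pendant '[[[0.025,0,0],[0,0,0],0.02],[[0.04,0,0],[0,0,0],0.02],[[0.043,0,0],[0,0,0],0.02],[[0.043,0,0],[0,0,0],0.02],[[0.043,0,0],[0,0,0],0.02]]'
python3 -c "
from h import *
goto(520.3,246.2,12,90)
p=robot.camera('wrist');cv2.imwrite('pics/w3.png',p['image'])"
```

```text
time: 7.05
ee_pos: [460.3, -232.7, 128.1]
tool_rot: [179.9, 0.1, 89.9]
wrist_force: [0.2, -0.1, 0.3]
gripper_width: 25.8
grasp_force: 24.8
time: 7.55
ee_pos: [500.0, -9.9, 126.9]
tool_rot: [179.9, 0.0, 90.0]
wrist_force: [1.6, 0.0, -0.1]
gripper_width: 25.6
grasp_force: 24.8
time: 8.05
ee_pos: [520.3, 206.1, 126.9]
tool_rot: [179.9, -0.0, 90.1]
wrist_force: [-0.0, -1.0, -0.1]
gripper_width: 26.0
grasp_force: 24.8
time: 8.55
ee_pos: [519.7, 245.1, 126.3]
tool_rot: [-180.0, 0.0, 89.9]
wrist_force: [0.5, -0.7, 0.0]
gripper_width: 26.1
grasp_force: 24.8
shift [0.0012 0.0006 0.1143] turn [-0.     0.001 -0.001] yaw now [-1.7999e+02  3.0000e-02  8.9920e+01] [519.7 245.1 126.3] t 8.55
```

View pics/w3.png

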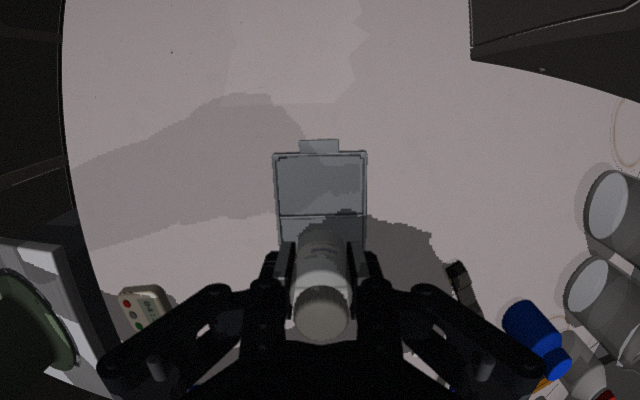

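```bash
python3 -m pendant '[[[0,0,0.04],[0,0,0],0.02],[[0,0,0.08],[0,0,0],0.02],[[0,0,0.10],[0,0,0],0.02],[[0,0,0.11],[0,0,0],0.02],[[0,0,0.115],[0,0,0],0.02]]'
python3 -m pendant '[[[0,0,0],[0,0,0],0.02],[[0,0,0],[0,0,0],0.02],[[0,0,0],[0,0,0],0.04],[[0,0,0],[0,0,0],0.06],[[0,0,0],[0,0,0],0.06]]'
python3 -m pendant '[[[0,0,0],[0,0,0],0.06],[[0,0,-0.03],[0,0,0],0.06],[[0,0,-0.07],[0,0,0],0.06],[[0,0,-0.12],[0,0,0],0.06],[[0,0,-0.16],[0,0,0],0.085]]'
python3 -c "
from h import *
goto(678,-182,170,90)"
```

```text
time: 9.1
ee_pos: [519.5, 245.4, 10.7]
tool_rot: [-179.9, 0.0, 89.9]
wrist_force: [-2.6, -0.7, 14.2]
gripper_width: 26.2
grasp_force: 26.8
time: 9.6
ee_pos: [520.1, 246.5, 11.8]
tool_rot: [179.9, -0.0, 90.0]
wrist_force: [-0.4, -0.2, 0.1]
gripper_width: 59.8
grasp_force: 0.0
time: 10.1
ee_pos: [520.0, 246.4, 173.8]
tool_rot: [179.9, -0.0, 90.0]
wrist_force: [1.9, 0.9, 0.0]
gripper_width: 72.6
grasp_force: 0.0
shift [-0.4285  0.158   0.0039] turn [ 0.001 -0.     0.   ] yaw now [ 1.7992e+02 -2.0000e-02  9.0010e+01] [520.  246.4 173.8] t 10.1
```

```bash
python3 -m pendant '[[[-0.045,0.017,0],[0,0,0],0.085],[[-0.09,0.034,0],[0,0,0],0.085],[[-0.135,0.05,0],[0,0,0],0.085],[[-0.18,0.067,0],[0,0,0],0.085],[[-0.225,0.084,0],[0,0,0],0.085]]'
python3 -m pendant '[[[-0.045,0.017,0],[0,0,0],0.085],[[-0.09,0.034,0],[0,0,0],0.085],[[-0.135,0.05,0],[0,0,0],0.085],[[-0.18,0.067,0],[0,0,0],0.085],[[-0.203,0.074,0],[0,0,0],0.085]]'
python3 -m pendant '[[[0,0,0],[0,0,0],0.085],[[0,0,0],[0,0,0],0.085],[[0,0,0],[0,0,0],0.085],[[0,0,0],[0,0,0],0.085],[[0,0,0],[0,0,0],0.085]]'
python3 - <<'E'
from h import *
goto(678,-182,44,90)
p=robot.camera('wrist');im=p['image']
u=pix(p,(678,-182,110),True);print(u);cv2.circle(im,tuple(int(a+.5) for a in u),1,(0,255,0),-1)
cv2.imwrite('pics/w4.png',im[100:400,120:520])
E
```

```text
time: 10.6
ee_pos: [604.1, 19.6, 171.5]
tool_rot: [180.0, -0.0, 90.0]
wrist_force: [1.0, 0.9, 0.9]
gripper_width: 85.2
grasp_force: 0.0
time: 11.1
ee_pos: [678.5, -185.9, 170.9]
tool_rot: [180.0, 0.1, 89.8]
wrist_force: [1.3, 0.4, 0.4]
gripper_width: 85.2
grasp_force: 0.0
time: 11.6
ee_pos: [677.7, -180.4, 171.6]
tool_rot: [180.0, -0.0, 90.1]
wrist_force: [0.6, 0.5, -0.2]
gripper_width: 85.0
grasp_force: 0.0
shift [-0.0016  0.0003  0.1276] turn [ 0.    -0.     0.002] yaw now [180.    -0.    90.09] [ 677.7 -180.4  171.6] t 11.6
[321.69145133 216.69866554]
```

View pics/w4.png

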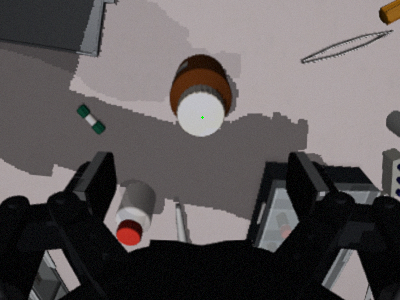

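```bash
python3 -m pendant '[[[-0.001,0,0.04],[0,0,0],0.085],[[-0.001,0,0.08],[0,0,0],0.085],[[-0.001,0,0.105],[0,0,0],0.085],[[-0.001,0,0.12],[0,0,0],0.085],[[-0.001,0,0.127],[0,0,0],0.085]]'
python3 -m pendant '[[[0,0,0],[0,0,0],0.04],[[0,0,0],[0,0,0],0.04],[[0,0,0],[0,0,0],0.04],[[0,0,0],[0,0,0],0.04],[[0,0,0],[0,0,0],0.04]]' 40
python3 -m pendant '[[[0,0,0],[0,0,0],0.04],[[0,0,-0.02],[0,0,0],0.04],[[0,0,-0.05],[0,0,0],0.04],[[0,0,-0.09],[0,0,0],0.04],[[0,0,-0.12],[0,0,0],0.04]]'
python3 -c "
from h import *
goto(522,178.2,150,91.4)"
```

```text
time: 12.15
ee_pos: [677.0, -182.0, 42.9]
tool_rot: [-179.9, -0.0, 90.0]
wrist_force: [0.6, -0.0, 0.8]
gripper_width: 85.1
grasp_force: 0.0
time: 12.65
ee_pos: [678.9, -183.2, 46.4]
tool_rot: [179.8, 0.1, 90.0]
wrist_force: [-2.2, 0.1, 5.8]
gripper_width: 50.1
grasp_force: 42.1
time: 13.15
ee_pos: [678.3, -182.9, 166.9]
tool_rot: [179.9, 0.0, 90.0]
wrist_force: [1.5, 0.4, -1.7]
gripper_width: 50.0
grasp_force: 42.0
shift [ 0.3611 -0.1563  0.0163] turn [ 0.002  0.001 -0.024] yaw now [1.7988e+02 4.0000e-02 9.0000e+01] [ 678.3 -182.9  166.9] t 13.15
```

```bash
python3 -m pendant '[[[0.03,-0.013,0],[0,0,0],0.04],[[0.07,-0.03,0],[0,0,0],0.04],[[0.11,-0.048,0],[0,0,0],0.04],[[0.15,-0.065,0],[0,0,0],0.04],[[0.19,-0.082,0],[0,0,0],0.04]]'
python3 -m pendant '[[[0.04,-0.017,0],[0,0,0],0.04],[[0.08,-0.034,0],[0,0,0],0.04],[[0.12,-0.05,0],[0,0,-0.01],0.04],[[0.15,-0.065,0],[0,0,-0.02],0.04],[[0.171,-0.074,0],[0,0,-0.024],0.04]]'
python3 -m pendant '[[[0,0,0],[0,0,0],0.04],[[0,0,0.02],[0,0,0],0.04],[[0,0,0.05],[0,0,0],0.04],[[0,0,0.05],[0,0,0],0.04],[[0,0,0.05],[0,0,0],0.04]]'
python3 - <<'E'
from h import *
goto(522,178.2,49.4,91.4)
p=robot.camera('wrist');im=p['image']
for q in [(520.3,246.2,63),(522,178.2,8)]:
  u=pix(p,q,True);print(u);cv2.circle(im,tuple(int(a+.5) for a in u),1,(0,255,0),-1)
cv2.imwrite('pics/w5.png',im[100:400,120:520])
E
```

```text
time: 13.65
ee_pos: [595.0, 8.7, 164.7]
tool_rot: [179.9, -0.0, 90.0]
wrist_force: [0.3, 0.6, -0.7]
gripper_width: 50.3
grasp_force: 42.0
time: 14.15
ee_pos: [520.4, 180.5, 164.8]
tool_rot: [180.0, -0.0, 91.5]
wrist_force: [0.7, 0.3, -0.8]
gripper_width: 50.7
grasp_force: 42.0
time: 14.65
ee_pos: [521.7, 177.6, 114.4]
tool_rot: [-179.9, 0.0, 91.3]
wrist_force: [0.8, -0.6, -1.1]
gripper_width: 49.6
grasp_force: 42.1
shift [0.0006 0.0004 0.065 ] turn [-0.001  0.    -0.001] yaw now [-1.7994e+02  2.0000e-02  9.1330e+01] [521.7 177.6 114.4] t 14.65
[321.78821725 115.99292792]
[321.71726273 195.24321428]
```

View pics/w5.png

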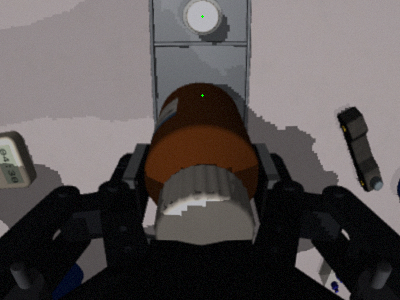

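```bash
python3 -m pendant '[[[0,0,0.03],[0,0,0],0.04],[[0,0,0.05],[0,0,0],0.04],[[0,0,0.06],[0,0,0],0.04],[[0,0,0.063],[0,0,0],0.04],[[0,0,0.065],[0,0,0],0.04]]'
python3 -m pendant '[[[0,0,0],[0,0,0],0.04],[[0,0,0],[0,0,0],0.04],[[0,0,0],[0,0,0],0.06],[[0,0,0],[0,0,0],0.085],[[0,0,0],[0,0,0],0.085]]'
python3 -m pendant '[[[0,0,0],[0,0,0],0.085],[[0,0,-0.03],[0,0,0],0.085],[[0,0,-0.07],[0,0,0],0.085],[[0,0,-0.11],[0,0,0],0.085],[[0,0,-0.14],[0,0,0],0.085]]'
python3 -c "
from h import *
goto(688,-38,150,90)"
```

```text
time: 15.2
ee_pos: [522.7, 178.4, 50.2]
tool_rot: [179.9, -0.0, 91.4]
wrist_force: [0.1, -0.3, -0.4]
gripper_width: 50.0
grasp_force: 42.1
time: 15.7
ee_pos: [522.0, 178.4, 49.6]
tool_rot: [180.0, -0.0, 91.4]
wrist_force: [0.1, -0.4, -0.2]
gripper_width: 84.5
grasp_force: 0.0
time: 16.2
ee_pos: [522.3, 178.5, 191.8]
tool_rot: [179.9, -0.0, 91.4]
wrist_force: [0.4, 0.1, -0.4]
gripper_width: 85.2
grasp_force: 0.0
shift [-0.2204  0.1604  0.0421] turn [ 0.002 -0.     0.024] yaw now [ 1.7988e+02 -2.0000e-02  9.1380e+01] [522.3 178.5 191.8] t 16.2
```

Placed. On to the manifold block.

```bash
python3 -m pendant '[[[-0.04,0.03,0],[0,0,0],0.085],[[-0.08,0.058,0],[0,0,0],0.085],[[-0.12,0.087,0.01],[0,0,0.01],0.085],[[-0.16,0.116,0.02],[0,0,0.02],0.085],[[-0.195,0.142,0.035],[0,0,0.024],0.085]]'
python3 -m pendant '[[[-0.015,0.01,0.007],[0,0,0],0.085],[[-0.025,0.018,0.007],[0,0,0],0.085],[[-0.025,0.018,0.007],[0,0,0],0.085],[[-0.025,0.018,0.007],[0,0,0],0.05],[[-0.025,0.018,0.007],[0,0,0],0.05]]'
python3 - <<'E'
from h import *
p=robot.camera('wrist');im=p['image']
for q in [(688,-38,28)]:
  u=pix(p,q,True);print(u)
for b in robot.masks_of(p,"manifold_block")[:3]:
  ys,xs=np.nonzero(b["mask"]);rc=cv2.minAreaRect(np.c_[xs,ys].astype(np.float32));print(b["score"],rc,[world(p,q,20,True)[:2].round().tolist() for q in cv2.boxPoints(rc)])
cv2.circle(im,tuple(int(a+.5) for a in u),1,(0,255,0),-1)
cv2.imwrite('pics/w6.png',im[100:400,120:520])
goto(688,-38,4,90)
E
```

```text
time: 16.7
ee_pos: [670.1, -15.3, 154.7]
tool_rot: [179.9, 0.0, 90.0]
wrist_force: [1.1, 2.0, -0.3]
gripper_width: 84.8
grasp_force: 0.0
time: 17.2
ee_pos: [686.0, -36.6, 148.2]
tool_rot: [180.0, -0.0, 90.1]
wrist_force: [-1.3, -0.4, 0.4]
gripper_width: 58.8
grasp_force: 0.0
[323.29957515 192.92808167]
0.79 ((325.5, 182.5), (69.0, 23.0), 90.0) [[680.0, 1.0], [700.0, 1.0], [701.0, -64.0], [679.0, -64.0]]
shift [-0.0012  0.0018  0.1441] turn [ 0.001 -0.     0.002] yaw now [179.96  -0.    90.1 ] [686.1 -36.8 148.1] t 17.3
```

View pics/w6.png

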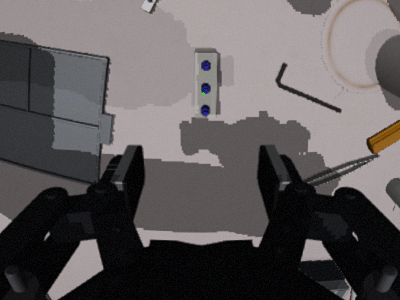

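```bash
python3 -m pendant '[[[0.001,0.003,0.04],[0,0,0],0.05],[[0.001,0.003,0.08],[0,0,0],0.05],[[0.001,0.003,0.115],[0,0,0],0.05],[[0.001,0.003,0.135],[0,0,0],0.05],[[0.001,0.003,0.143],[0,0,0],0.05]]'
python3 -m pendant '[[[0.001,0.003,0],[0,0,0],0.01],[[0.001,0.003,0],[0,0,0],0.01],[[0.001,0.003,0],[0,0,0],0.01],[[0.001,0.003,0],[0,0,0],0.01],[[0.001,0.003,0],[0,0,0],0.01]]' 40
python3 -m pendant '[[[0,0,0],[0,0,0],0.01],[[0,0,-0.03],[0,0,0],0.01],[[0,0,-0.06],[0,0,0],0.01],[[0,0,-0.10],[0,0,0],0.01],[[0,0,-0.10],[0,0,0],0.01]]'
python3 -c "
from h import *
goto(546.2,-41.2,60,169.2)"
```

```text
time: 17.8
ee_pos: [687.2, -36.1, 1.9]
tool_rot: [-179.8, -0.0, 90.1]
wrist_force: [0.3, 0.2, 0.4]
gripper_width: 50.0
grasp_force: 0.0
time: 18.3
ee_pos: [693.8, -36.3, 6.2]
tool_rot: [179.8, 0.0, 90.0]
wrist_force: [0.4, 0.7, 5.9]
gripper_width: 19.5
grasp_force: 41.5
time: 18.8
ee_pos: [696.4, -36.9, 111.1]
tool_rot: [179.4, 0.1, 90.0]
wrist_force: [1.6, 0.4, 0.8]
gripper_width: 19.0
grasp_force: 40.7
shift [-0.0042 -0.1507  0.0495] turn [ 0.007  0.009 -1.382] yaw now [1.7941e+02 1.0000e-01 9.0000e+01] [696.4 -36.9 111.1] t 18.8
```

```bash
python3 -m pendant '[[[0,-0.03,0],[0,0,-0.14],0.01],[[0,-0.06,0],[0,0,-0.28],0.01],[[-0.002,-0.09,0],[0,0,-0.42],0.01],[[-0.003,-0.12,0],[0,0,-0.56],0.01],[[-0.004,-0.15,0],[0,0,-0.70],0.01]]'
python3 -m pendant '[[[0,0,0],[0,0,-0.14],0.01],[[0,0,0],[0,0,-0.28],0.01],[[0,0,0],[0,0,-0.42],0.01],[[0,0,0],[0,0,-0.56],0.01],[[0,0,0],[0,0,-0.68],0.01]]'
python3 -m pendant '[[[0,0,0],[0,0,0],0.01],[[0,0,0],[0,0,0],0.01],[[0,0,0],[0,0,0],0.01],[[0,0,0],[0,0,0],0.01],[[0,0,0],[0,0,0],0.01]]'
python3 -c "
from h import *
goto(546.2,-41.2,9,169.2)"
```

```text
time: 19.3
ee_pos: [540.7, -40.2, 104.0]
tool_rot: [-180.0, -0.0, 130.4]
wrist_force: [-0.6, 0.4, 0.7]
gripper_width: 19.3
grasp_force: 40.6
time: 19.8
ee_pos: [542.0, -40.3, 104.1]
tool_rot: [-180.0, -0.0, 169.4]
wrist_force: [-0.3, -0.1, -0.1]
gripper_width: 19.5
grasp_force: 40.6
time: 20.3
ee_pos: [542.3, -40.2, 104.3]
tool_rot: [-180.0, -0.0, 169.0]
wrist_force: [0.1, 0.0, -0.9]
gripper_width: 19.3
grasp_force: 40.6
shift [-0.004  -0.0002  0.0953] turn [-0.    -0.    -0.003] yaw now [-180.     -0.    169.03] [542.3 -40.2 104.3] t 20.3
```

```bash
python3 -m pendant '[[[-0.004,0,0.04],[0,0,0],0.01],[[-0.004,0,0.07],[0,0,0],0.01],[[-0.004,0,0.088],[0,0,0],0.01],[[-0.004,0,0.093],[0,0,0],0.01],[[-0.004,0,0.095],[0,0,0],0.01]]'
python3 -m pendant '[[[0,0,0],[0,0,0],0.01],[[0,0,0],[0,0,0],0.01],[[0,0,0],[0,0,0],0.035],[[0,0,0],[0,0,0],0.035],[[0,0,0],[0,0,0],0.035]]'
python3 -m pendant '[[[0,0,-0.02],[0,0,0],0.035],[[0,0,-0.06],[0,0,0],0.035],[[0,0,-0.10],[0,0,0],0.035],[[0,0,-0.14],[0,0,0],0.05],[[0,0,-0.14],[0,0,0],0.05]]'
python3 -c "
from h import *
goto(685.6,105.5,150,116.7)"
```

```text
time: 20.8
ee_pos: [545.7, -40.8, 9.1]
tool_rot: [-180.0, -0.1, 169.1]
wrist_force: [-5.3, 0.2, 7.8]
gripper_width: 18.9
grasp_force: 41.9
time: 21.3
ee_pos: [546.6, -41.0, 9.6]
tool_rot: [180.0, 0.0, 169.1]
wrist_force: [0.2, 0.4, 1.0]
gripper_width: 34.8
grasp_force: 0.0
time: 21.8
ee_pos: [550.2, -41.7, 155.1]
tool_rot: [-180.0, 0.6, 169.1]
wrist_force: [0.5, -0.2, -1.2]
gripper_width: 50.1
grasp_force: 0.0
shift [-0.1049  0.1702  0.0062] turn [0.005 0.01  0.914] yaw now [-179.99    0.59  169.07] [550.2 -41.7 155.1] t 21.8
```

```bash
python3 -m pendant '[[[-0.021,0.034,0],[0,0,0.14],0.05],[[-0.042,0.068,0],[0,0,0.28],0.05],[[-0.063,0.102,0],[0,0,0.42],0.05],[[-0.084,0.136,0],[0,0,0.56],0.05],[[-0.105,0.17,0],[0,0,0.70],0.05]]'
python3 -m pendant '[[[0,0,0],[0,0,0.14],0.05],[[0,0,0],[0,0,0.214],0.05],[[0,0,0],[0,0,0.214],0.05],[[0,0,0],[0,0,0.214],0.05],[[0,0,0],[0,0,0.214],0.05]]'
python3 - <<'E'
from h import *
p=robot.camera('wrist');im=p['image']
for b in robot.masks_of(p,"pump_magazine")[:2]:
  ys,xs=np.nonzero(b["mask"]);rc=cv2.minAreaRect(np.c_[xs,ys].astype(np.float32));print(b["score"],rc,[world(p,q,13,True)[:2].round().tolist() for q in cv2.boxPoints(rc)])
d=np.array([.449,-.893,0]);n=np.array([.893,.449,0]);c=np.array([679.3,118,0])
for s in (-49.5,0,14,49.5):
  for w in (-9.5,0,9.5):
    u=pix(p,c+d*s+n*w+[0,0,26],True);cv2.circle(im,tuple(int(a+.5) for a in u),0,(0,255,0),-1)
cv2.imwrite('pics/w7.png',cv2.resize(im[100:250,220:420],None,fx=3,fy=3,interpolation=cv2.INTER_NEAREST))
goto(685.6,105.5,4,116.7)
E
```

```text
time: 22.3
ee_pos: [682.2, 107.2, 148.3]
tool_rot: [-180.0, -0.0, 128.6]
wrist_force: [1.2, -0.4, -1.0]
gripper_width: 50.2
grasp_force: 0.0
time: 22.8
ee_pos: [681.4, 105.8, 149.1]
tool_rot: [-180.0, -0.0, 116.7]
wrist_force: [0.2, -0.1, -0.5]
gripper_width: 50.1
grasp_force: 0.0
0.61 ((329.3086242675781, 166.25270080566406), (105.49210357666016, 22.12224006652832), 86.28471374511719) [[646.0, 163.0], [663.0, 173.0], [715.0, 88.0], [696.0, 77.0]]
shift [-0.002   0.0035  0.1453] turn [ 0. -0.  0.] yaw now [180.    -0.   116.71] [681.6 105.7 149.3] t 22.9
```

View pics/w7.png

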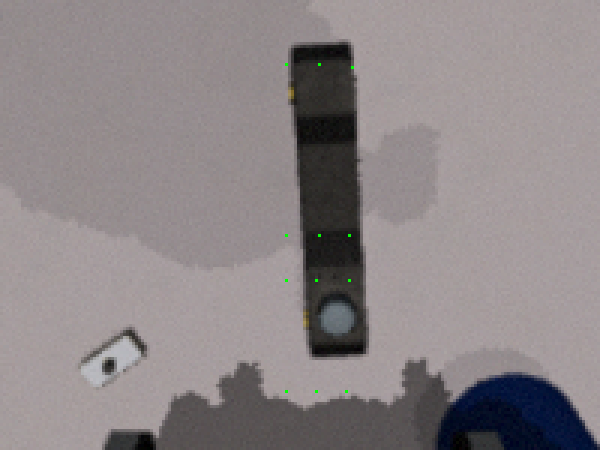

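```bash
python3 - <<'E'
from h import *
p=robot.camera('wrist')
a=world(p,(327.0,115),8,True);b=world(p,(332.7,218.3),8,True);g=world(p,(331.3,192.7),26,True)
d=(b-a)[:2];L=np.hypot(*d);m=(a+b)/2;yaw=np.degrees(np.arctan2(*d[::-1]))+180
gp=m[:2]+14*d/L;print(a,b,L,m,yaw,g,gp)
goto(gp[0],gp[1],4,yaw)
E
```

```text
[656.35097903 167.22426923   8.        ] [706.57095416  80.88025313   8.        ] 99.88661080485755 [681.46096659 124.05226118   8.        ] 120.1834208211362 [690.34619494 107.98940251  26.        ] [688.49974432 111.9503767 ]
shift [0.0024 0.0089 0.1454] turn [ 0.     0.    -0.061] yaw now [179.99   0.   116.7 ] [681.6 105.8 149.4] t 22.95
```

```bash
python3 -m pendant '[[[0.001,0.009,0.04],[0,0,-0.061],0.05],[[0.001,0.009,0.08],[0,0,-0.061],0.05],[[0.001,0.009,0.115],[0,0,-0.061],0.05],[[0.001,0.009,0.135],[0,0,-0.061],0.05],[[0.001,0.009,0.144],[0,0,-0.061],0.05]]'
python3 -m pendant '[[[0,0,0],[0,0,0],0.01],[[0,0,0],[0,0,0],0.01],[[0,0,0],[0,0,0],0.01],[[0,0,0],[0,0,0],0.01],[[0,0,0],[0,0,0],0.01]]' 40
python3 -m pendant '[[[0,0,0],[0,0,0],0.01],[[0,0,-0.03],[0,0,0],0.01],[[0,0,-0.06],[0,0,0],0.01],[[0,0,-0.10],[0,0,0],0.01],[[0,0,-0.10],[0,0,0],0.01]]'
python3 -c "
from h import *
goto(514,-109.5,105,169.2)"
```

```text
time: 23.45
ee_pos: [687.3, 110.7, 2.5]
tool_rot: [-179.8, -0.1, 120.2]
wrist_force: [0.7, 0.9, -0.0]
gripper_width: 50.3
grasp_force: 0.0
time: 23.95
ee_pos: [690.5, 111.0, 7.0]
tool_rot: [179.9, 0.1, 120.2]
wrist_force: [-0.4, 0.1, 4.9]
gripper_width: 17.2
grasp_force: 42.3
time: 24.45
ee_pos: [693.2, 111.3, 112.0]
tool_rot: [179.5, 0.3, 120.2]
wrist_force: [0.6, 0.5, -0.6]
gripper_width: 16.7
grasp_force: 41.6
shift [-0.1006 -0.266   0.005 ] turn [ 0.007  0.008 -0.855] yaw now [179.47   0.27 120.2 ] [693.2 111.3 112. ] t 24.45
```

```bash
python3 -m pendant '[[[-0.015,-0.04,0],[0,0,-0.13],0.01],[[-0.03,-0.08,0],[0,0,-0.26],0.01],[[-0.045,-0.12,0],[0,0,-0.39],0.01],[[-0.06,-0.16,0],[0,0,-0.52],0.01],[[-0.076,-0.20,0],[0,0,-0.65],0.01]]'
python3 -m pendant '[[[-0.04,-0.030,0],[0,0,-0.13],0.01],[[-0.062,-0.04,0],[0,0,-0.205],0.01],[[-0.062,-0.04,0],[0,0,-0.205],0.01],[[-0.062,-0.04,0],[0,0,-0.205],0.01],[[-0.062,-0.04,0],[0,0,-0.205],0.01]]'
python3 - <<'E'
from h import *
goto(514,-109.5,9,169.2)
p=robot.camera('wrist');cv2.imwrite('pics/w8.png',p['image'][100:400,120:520])
E
```

```text
time: 24.95
ee_pos: [553.0, -56.2, 105.0]
tool_rot: [-180.0, -0.0, 157.8]
wrist_force: [0.8, -1.1, -0.5]
gripper_width: 16.7
grasp_force: 41.5
time: 25.45
ee_pos: [595.5, -115.0, 104.8]
tool_rot: [180.0, -0.1, 169.2]
wrist_force: [-0.8, 0.2, 0.0]
gripper_width: 16.8
grasp_force: 41.5
shift [ 0.0809 -0.0099  0.0959] turn [ 0.    -0.002 -0.   ] yaw now [ 1.7997e+02 -1.0000e-01  1.6920e+02] [ 595.5 -115.   104.8] t 25.45
```

View pics/w8.png

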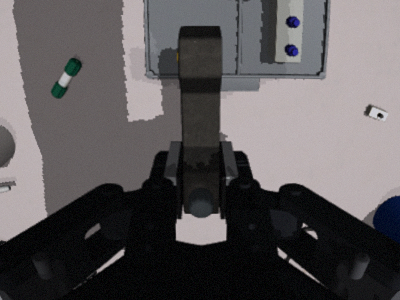

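```bash
python3 -m pendant '[[[0.03,-0.004,0],[0,0,0],0.01],[[0.06,-0.008,0],[0,0,0],0.01],[[0.081,-0.01,0],[0,0,0],0.01],[[0.081,-0.01,0.02],[0,0,0],0.01],[[0.081,-0.01,0.05],[0,0,0],0.01]]'
python3 -m pendant '[[[0,0,0.02],[0,0,0],0.01],[[0,0,0.035],[0,0,0],0.01],[[0,0,0.042],[0,0,0],0.01],[[0,0,0.0455],[0,0,0],0.01],[[0,0,0.0455],[0,0,0],0.01]]'
python3 -m pendant '[[[0,0,0],[0,0,0],0.01],[[0,0,0],[0,0,0],0.035],[[0,0,0],[0,0,0],0.035],[[0,0,0],[0,0,0],0.035],[[0,0,0],[0,0,0],0.035]]'
python3 -m pendant '[[[0,0,-0.02],[0,0,0],0.035],[[0,0,-0.06],[0,0,0],0.035],[[0,0,-0.10],[0,0,0],0.035],[[0,0,-0.14],[0,0,0],0.06],[[0,0,-0.14],[0,0,0],0.06]]'
python3 -c "
from h import *
goto(603,-329,155,90)"
```

```text
time: 26.0
ee_pos: [515.9, -110.1, 56.7]
tool_rot: [-180.0, 0.2, 169.2]
wrist_force: [1.5, -0.9, -1.2]
gripper_width: 17.1
grasp_force: 41.6
time: 26.5
ee_pos: [515.0, -110.1, 10.4]
tool_rot: [180.0, 0.0, 169.2]
wrist_force: [1.1, -0.3, -0.4]
gripper_width: 16.8
grasp_force: 41.5
time: 27.0
ee_pos: [515.1, -110.7, 9.8]
tool_rot: [-180.0, 0.0, 169.2]
wrist_force: [-0.7, -0.2, -0.2]
gripper_width: 35.0
grasp_force: 0.0
time: 27.5
ee_pos: [518.7, -112.0, 155.3]
tool_rot: [-179.9, 0.6, 169.2]
wrist_force: [1.1, -0.7, 0.1]
gripper_width: 60.2
grasp_force: 0.0
shift [-0.1235 -0.1974  0.0018] turn [0.005 0.009 1.382] yaw now [-179.91    0.56  169.19] [ 518.7 -112.   155.3] t 27.5
```

```bash
python3 -m pendant '[[[-0.022,-0.035,0],[0,0,0.14],0.062],[[-0.044,-0.07,0],[0,0,0.28],0.062],[[-0.066,-0.105,0],[0,0,0.42],0.062],[[-0.088,-0.14,0],[0,0,0.56],0.062],[[-0.11,-0.175,0],[0,0,0.70],0.062]]'
python3 -c "
from h import *
goto(603,-329,155,90)"
```

```text
time: 28.0
ee_pos: [590.3, -304.6, 148.7]
tool_rot: [-180.0, -0.1, 128.7]
wrist_force: [1.1, 0.9, 0.9]
gripper_width: 61.9
grasp_force: 0.0
shift [-0.027  -0.0054 -0.0063] turn [-0.001 -0.001  0.676] yaw now [-1.7999e+02 -6.0000e-02  1.2874e+02] [ 590.3 -304.6  148.7] t 28.0
```

```bash
python3 -m pendant '[[[-0.027,-0.005,0],[0,0,0.14],0.062],[[-0.027,-0.005,0],[0,0,0.28],0.062],[[-0.027,-0.005,0],[0,0,0.42],0.062],[[-0.027,-0.005,0],[0,0,0.56],0.062],[[-0.027,-0.005,0],[0,0,0.676],0.062]]'
python3 -m pendant '[[[0,0,0],[0,0,0],0.062],[[0,0,0],[0,0,0],0.062],[[0,0,0],[0,0,0],0.062],[[0,0,0],[0,0,0],0.062],[[0,0,0],[0,0,0],0.062]]'
python3 - <<'E'
from h import *
goto(603,-329,18,90)
p=robot.camera('wrist');im=p['image']
u=pix(p,(603,-329,80),True);print(u);cv2.circle(im,tuple(int(a+.5) for a in u),1,(0,255,0),-1)
cv2.imwrite('pics/w9.png',im[100:400,120:520])
E
```

```text
time: 28.5
ee_pos: [602.8, -327.2, 148.3]
tool_rot: [-179.9, -0.1, 90.0]
wrist_force: [-0.2, -0.3, -0.4]
gripper_width: 62.0
grasp_force: 0.0
time: 29.0
ee_pos: [603.4, -327.3, 149.8]
tool_rot: [180.0, 0.0, 90.4]
wrist_force: [0.3, -0.3, 0.5]
gripper_width: 62.0
grasp_force: 0.0
shift [-0.0017 -0.0004  0.1318] turn [0.    0.    0.007] yaw now [180.     0.    90.38] [ 603.4 -327.3  149.8] t 29.0
[320.70109778 212.84619483]
```

View pics/w9.png

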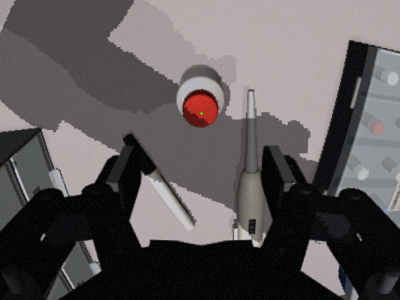

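```bash
python3 -m pendant '[[[0,0,0.04],[0,0,0],0.062],[[0,0,0.08],[0,0,0],0.062],[[0,0,0.11],[0,0,0],0.062],[[0,0,0.125],[0,0,0],0.062],[[0,0,0.131],[0,0,0],0.062]]'
python3 -m pendant '[[[0,0,0],[0,0,0],0.03],[[0,0,0],[0,0,0],0.03],[[0,0,0],[0,0,0],0.03],[[0,0,0],[0,0,0],0.03],[[0,0,0],[0,0,0],0.03]]' 30
python3 -m pendant '[[[0,0,0],[0,0,0],0.03],[[0,0,-0.02],[0,0,0],0.03],[[0,0,-0.05],[0,0,0],0.03],[[0,0,-0.09],[0,0,0],0.03],[[0,0,-0.12],[0,0,0],0.03]]'
python3 -c "
from h import *
goto(471.5,-27,140,169.2)"
```

```text
time: 29.55
ee_pos: [602.5, -326.7, 17.1]
tool_rot: [-179.9, -0.1, 90.4]
wrist_force: [0.0, 0.2, 0.1]
gripper_width: 62.0
grasp_force: 0.0
time: 30.05
ee_pos: [604.2, -327.9, 20.2]
tool_rot: [179.9, 0.1, 90.3]
wrist_force: [-1.1, 0.0, 3.6]
gripper_width: 38.6
grasp_force: 31.6
time: 30.55
ee_pos: [603.6, -327.4, 140.7]
tool_rot: [180.0, 0.0, 90.3]
wrist_force: [1.1, -1.0, -0.3]
gripper_width: 38.8
grasp_force: 31.1
shift [ 0.3012 -0.1303  0.0005] turn [ 0.000e+00  1.000e-03 -1.376e+00] yaw now [1.7996e+02 3.0000e-02 9.0350e+01] [ 603.6 -327.4  140.7] t 30.55
```

```bash
python3 -m pendant '[[[0.03,-0.013,0],[0,0,-0.138],0.03],[[0.06,-0.026,0],[0,0,-0.276],0.03],[[0.09,-0.039,0],[0,0,-0.414],0.03],[[0.12,-0.052,0],[0,0,-0.552],0.03],[[0.15,-0.065,0],[0,0,-0.69],0.03]]'
python3 -c "
from h import *
goto(471.5,-27,140,169.2)"
```

```text
time: 31.05
ee_pos: [536.6, -176.5, 138.7]
tool_rot: [-180.0, -0.0, 130.2]
wrist_force: [0.2, 0.4, -1.4]
gripper_width: 38.4
grasp_force: 31.2
shift [ 0.1562  0.0468 -0.0013] turn [ 0.    -0.    -0.681] yaw now [-1.8000e+02 -2.0000e-02  1.3019e+02] [ 536.6 -176.5  138.7] t 31.05
```

```bash
python3 -m pendant '[[[0.031,0.009,0],[0,0,-0.136],0.03],[[0.062,0.018,0],[0,0,-0.272],0.03],[[0.094,0.028,0],[0,0,-0.408],0.03],[[0.125,0.037,0],[0,0,-0.545],0.03],[[0.156,0.047,0],[0,0,-0.681],0.03]]'
python3 -m pendant '[[[0,0,0],[0,0,0],0.03],[[0,0,0.01],[0,0,0],0.03],[[0,0,0.03],[0,0,0],0.03],[[0,0,0.05],[0,0,0],0.03],[[0,0,0.05],[0,0,0],0.03]]'
python3 - <<'E'
from h import *
goto(471.5,-27,22.5,169.2)
p=robot.camera('wrist');cv2.imwrite('pics/w10.png',p['image'][100:400,120:520])
E
```

```text
time: 31.55
ee_pos: [472.6, -26.7, 138.8]
tool_rot: [180.0, -0.0, 169.2]
wrist_force: [0.4, -0.4, 0.3]
gripper_width: 38.9
grasp_force: 31.2
time: 32.05
ee_pos: [471.9, -28.4, 86.2]
tool_rot: [-180.0, -0.3, 168.8]
wrist_force: [-0.8, 0.4, -0.8]
gripper_width: 38.4
grasp_force: 31.2
shift [0.0004 0.0013 0.0637] turn [-0.    -0.004 -0.008] yaw now [-179.99   -0.26  168.77] [471.9 -28.4  86.2] t 32.05
```

View pics/w10.png

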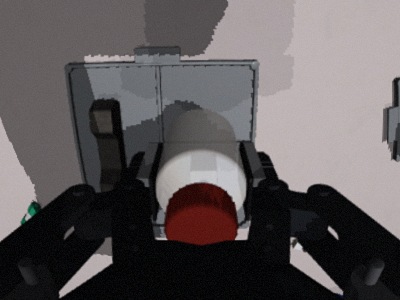

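```bash
python3 -m pendant '[[[0,0.001,0.03],[0,0,0],0.03],[[0,0.001,0.048],[0,0,0],0.03],[[0,0.001,0.058],[0,0,0],0.03],[[0,0.001,0.062],[0,0,0],0.03],[[0,0.001,0.0635],[0,0,0],0.03]]'
python3 -m pendant '[[[0,0,0],[0,0,0],0.03],[[0,0,0],[0,0,0],0.03],[[0,0,0],[0,0,0],0.056],[[0,0,0],[0,0,0],0.056],[[0,0,0],[0,0,0],0.056]]'
python3 -m pendant '[[[0,0,-0.03],[0,0,0],0.056],[[0,0,-0.07],[0,0,0],0.056],[[0,0,-0.11],[0,0,0],0.056],[[0,0,-0.16],[0,0,0],0.056],[[0,0,-0.2],[0,0,0],0.056]]'
python3 -m pendant '[[[-0.04,0,-0.03],[0,0,0],0.085],[[-0.08,0,-0.06],[0,0,0],0.085],[[-0.10,0,-0.06],[0,0,0],0.085],[[-0.10,0,-0.06],[0,0,0],0.085],[[-0.1,0,-0.06],[0,0,0],0.085]]'
python3 - <<'E'
from h import *
goto(560,0,300,169.2)
p=robot.camera('wrist');im=p['image'];cv2.imwrite('pics/w11.png',im)
t=robot.camera('top')
cv2.imwrite('pics/t2.png',cv2.resize(t['image'][140:265,150:350],(800,500),interpolation=cv2.INTER_CUBIC))
E
```

```text
time: 32.6
ee_pos: [474.2, -27.2, 25.6]
tool_rot: [-180.0, 0.0, 168.9]
wrist_force: [-1.0, 0.2, -1.2]
gripper_width: 38.4
grasp_force: 31.2
time: 33.1
ee_pos: [474.0, -26.9, 25.6]
tool_rot: [180.0, 0.0, 168.9]
wrist_force: [-0.2, 0.6, -0.7]
gripper_width: 55.8
grasp_force: 0.0
time: 33.6
ee_pos: [473.9, -26.9, 228.1]
tool_rot: [-180.0, 0.1, 168.9]
wrist_force: [1.1, -0.4, 0.1]
gripper_width: 55.6
grasp_force: 0.0
time: 34.1
ee_pos: [571.0, -46.0, 284.4]
tool_rot: [180.0, -0.1, 168.9]
wrist_force: [-0.2, 0.1, 0.5]
gripper_width: 85.1
grasp_force: 0.0
shift [ 0.0197  0.043  -0.0155] turn [ 0.    -0.002 -0.005] yaw now [ 1.8000e+02 -1.3000e-01  1.6889e+02] [571.  -46.  284.4] t 34.1
```

View pics/w11.png

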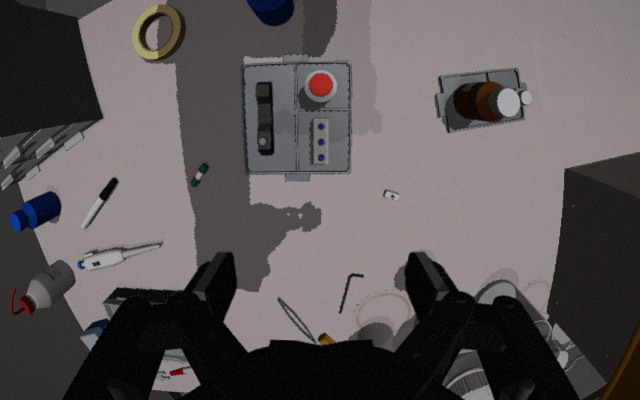

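```bash
python3 - <<'E'
from h import *
p=robot.camera('wrist')
def tr(w,c,yaw): a=np.radians(yaw);d=w[:2]-np.array(c);return (np.array([[np.cos(a),np.sin(a)],[-np.sin(a),np.cos(a)]])@d).round(1)
S=((521.3,206.7),1.4);Q=((507.5,-71),-100.8)
for n,u,z,t in [("brown",(508,102),113,S),("vial",(526,97),63,S),("oil",(320.5,85),83,Q),("mag",(264.5,118),22,Q),("man mid fitting",(321,142),47,Q)]:
    print(n,tr(world(p,u,z,True),*t))
E
```

```text
brown [ -2.  -26.7]
vial [-0.9 39.5]
oil [-36.4 -41.5]
mag [37.1 -3.7]
man mid fitting [-36.6  26.4]
```

View pics/t2.png

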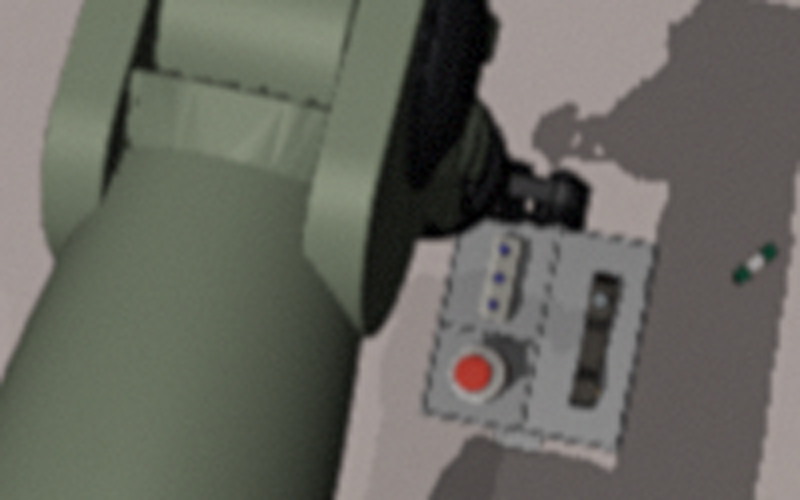

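```bash
python3 -c "
from station import robot
print(robot.finish_job())"
```

```text
the job is handed in; nothing more can be done
None
```

I placed all five things upright in their compartments and handed the job in at about 34 s of the 134 s. My last camera check put each inside its limits, but the hand-in returned no verdict.

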